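Aim the phone's mirror at the sample dot

TASK

The phone films the sample card through the tilting mirror: first take the purple paint pot off the orange dot and stand it on the cork coaster, upright and let go. Then tilt the mirror by its red knob until the orange dot appears in the middle of the phone camera's view, and finish while still holding the knob so that the mirror stays at that angle (its spring swings it back if released). Leave everything else on the table where it is.

Things in the scene. Friction and masses are not known exactly. Their poses are not given: they have to be found in the camera images.
- rig: fixed wooden board, 480 x 170 x 12 mm: at one end a tilting mirror between two white posts (14 mm wide, 76 mm either side of the middle, tops 164 mm above the table), at the other a phone on a black stand. Origin on the table under the mirror's hinge; x runs level along the board from mirror to phone, y along the hinge, z up. The board reaches from x = -80 to +400 mm
- hinge (a point): the centre of the mirror's reflecting face, on its hinge line, 152 mm above the table. The mirror is 120 mm wide and 100 mm high in a white frame (8 mm thick)
- lens (a point): the phone's camera lens, a black disc high in the middle of the grey phone's face towards the mirror: 345 mm from the hinge along the board, at the hinge's height; it looks level, straight at the mirror's centre. The phone's top is 181 mm above the table
- mirror (a joint): tilt, rad: 0 upright, facing the phone; growing values tip its top and knob towards the phone, so it faces down to the card; stop at 0.75. A spring pulls it back to 0: at the knob 0.7 N near 0, 2 to 2.5 N at 0.45. The dot is in mid-view when the mirror faces half-way between the directions hinge-to-lens and hinge-to-dot: the sight line turns twice as far as the mirror
- knob (a point): red ball knob (solid: mirror_c2), 28 mm across, on a 6 mm steel stem above the mirror's top edge; origin at the ball's centre, 112 mm from the hinge line (straight above it at tilt 0, 4 mm behind the mirror's face). It swings with the mirror about the hinge and can turn between the fingers. Its x axis is the direction the mirror faces
- sight (a point): nothing visible: the middle of the phone's view after the mirror. Origin at the hinge; its x axis is the reflected line of sight (along the rig's x axis at tilt 0, turning down by twice the tilt); its y axis is the hinge line. The dot is in mid-view when it lies on this x axis
- dot (a point): centre of the orange dot (40 mm across) on the white sample card (110 x 110 x 2 mm, black corner squares, fixed) lying on the board between mirror and phone, 100 to 230 mm from the hinge along the board; 14 mm above the table. At the start the purple pot stands on the dot and hides it
- pot_center (a point): middle of the purple paint pot, loose: a round closed jar 52 mm across and 64 mm high with a black lid (51 mm across, the top 16 mm); this point is 32 mm above its underside; z up. About 0.16 kg
- pot: the same purple pot; origin at the centre of its underside
- coaster_center (a point): centre of the top of the round cork coaster, 92 mm across and 5 mm thick, fixed to the table (somewhere on the left of the board); its top is 5 mm above the table
- pink_pot: another pot of the same shape, pink; to be left alone; origin under its centre
- tube_lilac: lilac paint tube lying flat, about 133 x 46 x 26 mm; leave alone
- tube_violet: violet paint tube lying flat, about 133 x 46 x 26 mm; leave alone
- roller: small paint roller with white handle and purple drum, 155 x 68 x 36 mm; leave alone
- craft_knife: yellow craft knife lying flat, 130 x 20 x 12 mm; leave alone
- paint_bowl: white bowl, 110 mm across, 45 mm high; leave alone
- brush_jar: glass with three brushes, 76 mm across, about 195 mm high; leave alone
Things that resemble listed ones, but are neither listed nor needed, are in the scene too. Leave any green look-alike of the pot alone. What is shaped like the part that bears coaster_center but yellow is not meant.

How it is judged:
On the way, in this order (a step that is already met when the one before it is completed fails the run):
1. the purple pot stands upright on the coaster, let go (horizontal distance between pot_center and coaster_center below 0.025 m and height (world z) of pot_center between 0.03 and 0.047 m and angle between pot_center's own z axis and vertical below 0.1 rad and contact force between the fingers and pot below 0.1 N), for 0.2 s.
2. the fingers hold the mirror by its knob so that the dot is in the middle of the phone's view (z of dot in the frame of sight between -0.02 and 0.02 m and x of dot in the frame of sight above 0.05 m and contact force between the fingers and mirror_c2 above 0.5 N and velocity of joint mirror between -0.05 and 0.05 rad/s and contact force between pot and mirror_c2 below 0.1 N), for 0.2 s.
At the end, for the whole second after the job is handed in: The fingers still hold the knob (over 0.5 N), the mirror is still, and the reflected line of sight of the phone passes within 20 mm of the centre of the dot (the dot's radius); the purple pot stands upright (within 0.1 rad), released, on the coaster within 25 mm of its centre (all of step 1 and all of step 2 and linear speed of pot below 0.02 m/s); the arm keeps its last pose, push and grip.
It fails at once if the purple pot is toppled (angle between pot_center's own z axis and vertical above 0.6 rad).
It fails at once if a bystander is pushed more than 30 mm from its place (distance of any of pink_pot, tube_lilac, tube_violet, roller, craft_knife, paint_bowl, brush_jar from where it was at the start of the episode above 0.03 m).
It also fails if it takes over 58 s, if anything falls off the work surface, if the arm or the gripper's body presses on something with over 40 N, if the wrist force passes 120 N, or if a joint passes its speed limit or range.

ROBOT

A 6-joint arm with a two-finger parallel gripper is mounted at the origin on the work surface. World frame = base frame: x ahead of the robot, y to its left, z up, the work surface at z = 0. Lengths are in m, angles in rad, forces in N, time in s.
With the tool pointing down it reaches from about 0.25 to 0.725 m from the base axis. Payload 4 kg.
Tool frame: the origin (TCP) lies on the centre line of the jaws, within the pads' length; the fingertips stand 17 mm ahead of it and the grasp point (between the pads) lies 2 mm behind it; z points along the fingers, y is the line along which they close (so a half turn about z gives the same grasp; the last joint's range is limited). The gripper opens to 85 mm and grips with 20 to 120 N. Pads are 22 mm wide; open, the fingers measure 114 mm over their backs; the gripper's body (76 mm by 85 mm) begins 54 mm behind the grasp point. The pads swing forward as they close: fully open they stand 13 mm farther back than shut.
Start: joints at [-1.285, 0.241, 0.005, 1.335, 0, 1.571], TCP at [0.141, -0.48, 0.248] pointing down, gripper open.
Joint ranges: [-2.72, 2.72], [-1.05, 1.87], [-1.09, 1.28], [-1.99, 2.15], [-1.42, 1.44], [-3.14, 3.14]. Speed limits (rad/s): [2.79, 2.79, 3.14, 3.14, 3.14, 3.14].

INTERFACE

Orientations are given as a unit quaternion [x, y, z, w].
In Python, from workcell import bot, camera, get_calibration gives the robot as it stands.
- The arm moves only by the tool apply_moves, never from a script. Its argument "steps" is a list of rows, each a list of 3 entries, a list of its own where there are three numbers: the shift along the tool's x, y, z as a fraction of full scale, then the turn, a rotation vector about the tool's x, y, z as a fraction of full scale, then the opening, from 0 (shut) to 1 (fully open). A call has exactly 8 rows; each row shifts and turns the commanded pose from where the row before left it, along the tool's axes as they then stand; what a row does not reach is not made up. Full scale, the value 1, is 20 cm for a shift and pi rad for a turn. A row lasts 1/12 s, in which the tool goes at most 41.7 mm and 7.16 degrees, less where a joint would pass 70% of its speed; a pose out of reach is approached as far as the arm can. A call with a number of a shift or a turn outside -1 to 1 is refused whole. A call with a gripper value outside its range is refused whole. The fingers move at their own pace and stop on an object; the grip force is fixed at half the most. Time passes only in rows, so rows that do not move let the fingers close, or fill a call up. It gives the time, the measured TCP pose, the force, the opening and the grip force at its end, in the units of the state.
- bot.get_obs(): the state, without advancing time (a new reading comes with each control period).
- camera(name): name is "scene" or "top" or "wrist"; returns (picture, depth): 384x512x3 uint8, red, green, blue; 384x512 float32, m along the optical axis (not along the pixel's ray), 0 where there is no reading.
- get_calibration(name): a dict with "fov_y" (degrees; the focal length in pixels is half the picture's height over the tangent of half this angle, whatever the lens; pixels are square), "cx", "cy" (the principal point, pixels), "rvec" (rotation vector, rad) and "tvec" (3), from world to camera coordinates, as OpenCV has them. Camera axes: x right, y down, z forward; pixel columns grow to the right and rows downward; lengths in m; the calibration is good to about 2 mm. The wrist camera is an equidistant fisheye: a pixel r from the principal point sees the ray r / f radians off the axis. A picture is of the moment at which its call begins: read the wrist's pose just before it. get_calibration takes no time and is no camera call; for the wrist camera it gives the pose at the moment of the call.
- bot.job_done(): hands the job in; it is judged then, once.
The state is a dict: "clock": time; "joint_pos": joint angles; "joint_vel": joint speeds; "tau": joint torques, N m; "eef_pos": TCP position; "tool_rot": TCP orientation; "ft_force": force on the tool from outside, world axes, zero at the start; "ft_torque": the same for the moment, N m; "grip_width": finger opening in m; "grasp_force": force on a finger pad.
Only numpy, scipy, OpenCV 4.12 (cv2) and the standard library are available. Lean on these libraries where they do the work, as an engineer would, in place of code of your own. Each camera call takes 0.05 s, during which the arm holds its last target. There are 200 camera calls.

## Working session

There is one attempt and no reset: what is moved stays moved. The work goes in short steps, Python scripts to look and compute and a tool call to move; the robot and the scene stay as the last step left them, time stands still between calls to the robot, and variables do not carry over. Pictures are saved under pics/ and viewed, at most 10 in all, crops included, and the job is handed in when it is done.

Besides the shell and the picture viewer there is one more tool, called after "Request:" as name(argument=value, ...) on one line, values as JSON. apply_moves: Moves the arm, as the interface text tells. Its arguments: {"type":"object","properties":{"steps":{"type":"array"}},"required":["steps"]}

```bash
mkdir -p pics
cat > h.py <<'E'
import numpy as np, cv2
from workcell import bot, camera, get_calibration
def snap(n):
    c=get_calibration(n); p,d=camera(n); return p,d,c
def world(c,d,u,v,n):
    u=np.asarray(u,float);v=np.asarray(v,float)
    f=192/np.tan(np.radians(c['fov_y'])/2); x=(u-c['cx'])/f; y=(v-c['cy'])/f
    if n=='wrist':
        r=np.hypot(x,y)+1e-9; s=np.tan(r)/r; x=x*s;y=y*s
    z=d[np.int_(v),np.int_(u)]; P=np.stack([x*z,y*z,z],-1)
    R=cv2.Rodrigues(np.array(c['rvec'],float))[0]
    return (P-np.array(c['tvec']).ravel())@R
def save(n,p): cv2.imwrite(f'pics/{n}.png',cv2.cvtColor(p,cv2.COLOR_RGB2BGR))
E
python3 - <<'E'
from h import *
import pickle
S={n:snap(n) for n in('scene','top')}
pickle.dump(S,open('s.pkl','wb'))
for n in S: print(n,S[n][2])
save('both',np.vstack([S['scene'][0],S['top'][0]])[:, :])
im=np.hstack([S['scene'][0],S['top'][0]]); save('a',cv2.resize(im,(800,300)))
save('scene',cv2.resize(S['scene'][0],(800,600)));save('top',cv2.resize(S['top'][0],(800,600)))
print(bot.get_obs())
E
```

```text
scene {'fov_y': 48.031241977768644, 'cx': 253.13408298827926, 'cy': 196.342872802276, 'rvec': array([ 2.39181954,  0.89907747, -0.30449399]), 'tvec': array([-0.43756251, -0.18772266,  1.67329325])}
top {'fov_y': 55.5023402600999, 'cx': 255.4941279385531, 'cy': 191.98504486253827, 'rvec': array([ 2.1492496 , -2.12533945,  0.17171953]), 'tvec': array([0.04202964, 0.59136099, 1.14875082])}
{'clock': 0.1, 'joint_pos': array([-1.28500659e+00,  2.41326348e-01,  3.86000285e-03,  1.33523511e+00,
       -2.73179018e-05,  1.57082712e+00]), 'joint_vel': array([-0.00084486, -0.00132137,  0.00279806,  0.00102178, -0.00037586,
        0.00062315]), 'tau': array([-4.30181999e-04, -3.73138332e+01,  2.53009576e+01,  1.08617826e-02,
        3.45886212e-05, -1.74856132e-05]), 'eef_pos': array([ 0.14079592, -0.47919711,  0.24750802]), 'tool_rot': array([ 9.89809630e-01,  1.42393779e-01, -1.49187647e-04, -9.40905622e-04]), 'ft_force': array([-0.50442455,  0.26250396, -0.73540033]), 'ft_torque': array([ 0.07605251,  0.01959924, -0.00897668]), 'grasp_force': 0.0, 'grip_width': 0.08560180105526063}
```

View pics/top.png

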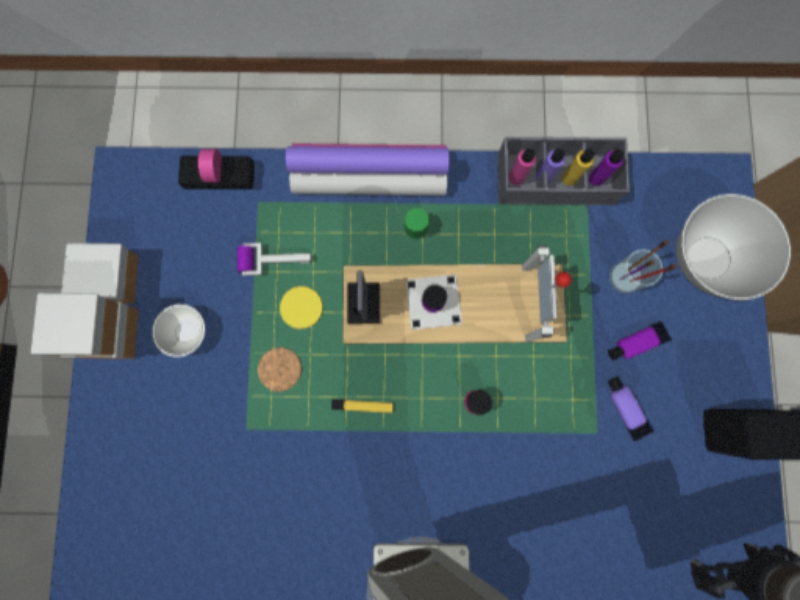

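View pics/scene.png

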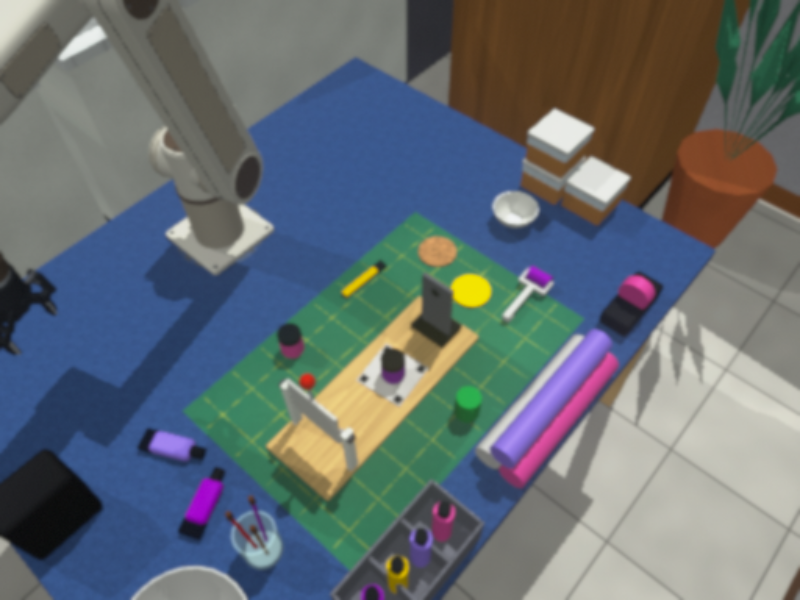

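The top view (800 px) shows the purple pot on the card at (434,298). Its look-alikes are the pink pot at (479,402) and the green one at (417,222). The cork coaster is at (279,369) and its yellow look-alike at (301,307). The red knob is at (564,280). The pot standing on the card and the brown cork disc fit the description, so I'll confirm both in a crop and measure.

Run:
```python
from h import *
import pickle
S=pickle.load(open('s.pkl','rb'))
p,d,c=S['top']
save('crop',cv2.resize(p[125:280,150:390],(800,517),interpolation=cv2.INTER_CUBIC))
vv,uu=np.mgrid[0:384,0:512]
W=world(c,d,uu,vv,'top')
hsv=cv2.cvtColor(p,cv2.COLOR_RGB2HSV).astype(int)
def blob(name,u,v,r,m):
    k=(np.hypot(uu-u*.64,vv-v*.64)<r*.64)&m&(d>0); q=W[k]
    print(name,k.sum(),'med',np.median(q,0).round(4),'mid',((q.min(0)+q.max(0))/2).round(4),q.min(0).round(3),q.max(0).round(3))
Z=W[...,2]
blob('pot top',434,298,30,(Z>.065)&(Z<.09))
blob('coaster',279,369,32,(hsv[...,0]<25)&(hsv[...,1]>60))
blob('yellow',301,307,32,(hsv[...,0]>22)&(hsv[...,0]<35)&(hsv[...,1]>150))
blob('pink top',479,402,25,(Z>.05)&(Z<.08))
blob('knob',564,280,15,((hsv[...,0]<8)|(hsv[...,0]>172))&(hsv[...,1]>150))
blob('card',434,300,40,(hsv[...,1]<40)&(hsv[...,2]>120)&(Z<.025))
k=(Z>.006)&(Z<.022)&(hsv[...,0]<30)&(hsv[...,1]>50)&(uu>215)&(uu<370)&(vv>160)&(vv<225)
q=W[k];
r=cv2.minAreaRect(q[:,:2].astype(np.float32));print('board',r,cv2.boxPoints(r).round(3).tolist(),np.median(q[:,2]))
k=(Z>.13)&(Z<.19)&(uu>205)&(uu<260)&(vv>160)&(vv<225);q=W[k];print('phone',q.min(0),q.max(0))
k=(Z>.1)&(Z<.26)&(uu>325)&(uu<360)&(vv>155)&(vv<225);q=W[k];print('mir',q.min(0),q.max(0));r=cv2.minAreaRect(q[:,:2].astype(np.float32));print(r)
```

```text
pot top 201 med [ 0.5963 -0.0233  0.0777] mid [ 0.5974 -0.0221  0.0751] [ 0.572 -0.046  0.066] [0.623 0.002 0.085]
coaster 596 med [0.4463 0.3037 0.0047] mid [0.4467 0.304  0.0042] [ 0.403  0.258 -0.003] [0.49  0.35  0.012]
yellow 531 med [0.5811 0.2625 0.006 ] mid [0.5803 0.2633 0.0056] [ 0.537  0.219 -0.002] [0.624 0.308 0.013]
pink top 212 med [ 0.3832 -0.114   0.0634] mid [ 0.3845 -0.1143  0.0609] [ 0.361 -0.139  0.05 ] [ 0.408 -0.09   0.071]
knob 75 med [ 0.5944 -0.23    0.2734] mid [ 0.5945 -0.2324  0.2706] [ 0.583 -0.245  0.261] [ 0.606 -0.22   0.28 ]
card 710 med [ 0.5841 -0.0238  0.0136] mid [ 0.5945 -0.0252  0.0141] [ 0.536 -0.084  0.007] [0.653 0.034 0.021]
board ((0.5940647125244141, -0.0692073255777359), (0.16910716891288757, 0.4779418408870697), 0.7580037117004395) [[0.5059999823570251, 0.16899999976158142], [0.5130000114440918, -0.3089999854564667], [0.6819999814033508, -0.3070000112056732], [0.675000011920929, 0.17100000381469727]] 0.011748483646703882
phone [0.55242676 0.11548329 0.14102465] [0.62854597 0.12999572 0.18611253]
mir [ 0.50781287 -0.23890737  0.10189949] [ 0.68623212 -0.21482085  0.22588735]
((0.5970436930656433, -0.2268143743276596), (0.17844350636005402, 0.023163150995969772), 0.33101335167884827)
```

View pics/crop.png

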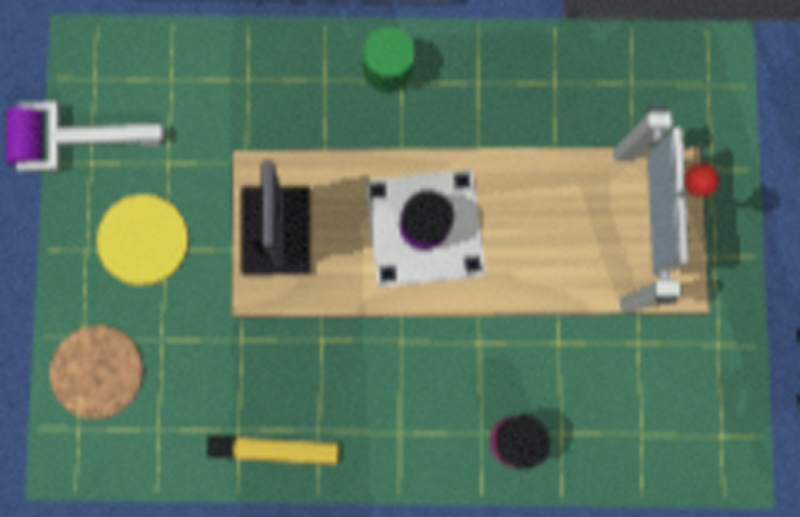

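The crop confirms it: a black-lidded jar with a purple body stands on the white card, pink-bodied and green look-alikes stand apart, and the brown cork disc is separate from the yellow one. Moving now: square the tool, then sweep round the board.

Request:
apply_moves(steps=[[[0, 0, 0], [0, 0, 0.0305], 1], [[0, 0, 0], [0, 0, 0.0305], 1], [[0, 0, 0], [0, 0, 0.0305], 1], [[0.1, -0.17, 0], [0, 0, 0], 1], [[0.1, -0.17, 0], [0, 0, 0], 1], [[0.1, -0.17, 0], [0, 0, 0], 1], [[0.1, -0.17, 0], [0, 0, 0], 1], [[0.1, -0.17, 0], [0, 0, 0], 1]])

```text
clock: 0.77
eef_pos: [0.2414, -0.3081, 0.2479]
tool_rot: [1.0, -0.001, -0.0, -0.0]
ft_force: [1.1, 0.5, -0.5]
grip_width: 0.0857
grasp_force: 0.0
```

Request:
apply_moves(steps=[[[0.1, -0.17, 0], [0, 0, 0], 1], [[0.1, -0.17, 0], [0, 0, 0], 1], [[0.1, -0.17, 0], [0, 0, 0], 1], [[0.1, -0.17, 0], [0, 0, 0], 1], [[0.1, -0.17, 0], [0, 0, 0], 1], [[0.1, -0.17, 0], [0, 0, 0], 1], [[0.1, -0.17, 0], [0, 0, 0], 1], [[0.1, -0.17, 0], [0, 0, 0], 1]])

```text
clock: 1.43
eef_pos: [0.402, -0.0362, 0.2482]
tool_rot: [1.0, -0.001, -0.0, 0.0]
ft_force: [0.6, -0.1, -0.1]
grip_width: 0.0853
grasp_force: 0.0
```

Request:
apply_moves(steps=[[[0.16, -0.012, 0], [0, 0, 0], 1], [[0.16, -0.012, 0], [0, 0, 0], 1], [[0.16, -0.012, 0], [0, 0, 0], 1], [[0.16, -0.012, 0], [0, 0, 0], 1], [[0.16, -0.012, 0], [0, 0, 0], 1], [[0.16, -0.012, 0], [0, 0, 0], 1], [[0, 0, 0.2], [0, 0, 0], 1], [[0, 0, 0], [0, 0, 0], 1]])

```text
clock: 2.1
eef_pos: [0.5913, -0.0236, 0.2004]
tool_rot: [1.0, -0.001, -0.006, -0.0]
ft_force: [-3.4, -0.4, -3.5]
grip_width: 0.0851
grasp_force: 0.0
```

Run:
```python
from h import *
p,d,c=snap('wrist'); o=bot.get_obs(); print(o['eef_pos'],c['tvec'])
save('w1',p)
vv,uu=np.mgrid[0:384,0:512]; W=world(c,d,uu,vv,'wrist'); Z=W[...,2]
for lo,hi in((.073,.085),(.03,.06)):
    k=(Z>lo)&(Z<hi)&(d>0)&(abs(W[...,0]-.597)<.045)&(abs(W[...,1]+.022)<.045); q=W[k]
    print(k.sum(),q.min(0),q.max(0),np.median(q,0))
    if k.sum()>20: print(cv2.minEnclosingCircle(q[:,:2].astype(np.float32)))
```

```text
[ 0.59064187 -0.02379733  0.20291349] [-0.02235046  0.54101243  0.50503373]
2616 [ 0.57202702 -0.04814663  0.07300483] [0.62221204 0.00219269 0.08009812] [ 0.59799193 -0.0229919   0.07783297]
((0.5971031785011292, -0.02308119460940361), 0.025575535371899605)
257 [ 0.60406384 -0.04784428  0.03009911] [0.62285807 0.00115576 0.05979069] [ 0.62012381 -0.02291853  0.05006047]
((0.6051532626152039, -0.023344259709119797), 0.024624234065413475)
```

View pics/w1.png

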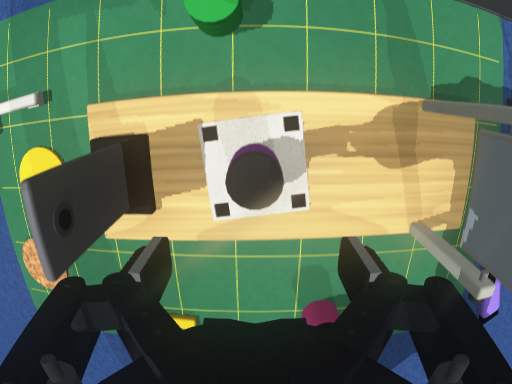

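The wrist view shows the lid at (254,180) between the open jaws, on the card, with clearance to the phone and mirror. Descend and grip.

Request:
apply_moves(steps=[[[0.032, 0.0, 0], [0, 0, 0], 1], [[0, 0, 0.19], [0, 0, 0], 1], [[0, 0, 0.19], [0, 0, 0], 1], [[0, 0, 0.19], [0, 0, 0], 1], [[0, 0, 0.19], [0, 0, 0], 1], [[0, 0, 0], [0, 0, 0], 1], [[0, 0, 0], [0, 0, 0], 0.3], [[0, 0, 0], [0, 0, 0], 0.3]])

```text
clock: 2.82
eef_pos: [0.6025, -0.0243, 0.0598]
tool_rot: [1.0, -0.001, 0.003, 0.0]
ft_force: [0.8, -1.5, 0.6]
grip_width: 0.0636
grasp_force: 0.0
```

Request:
apply_moves(steps=[[[0, 0, 0], [0, 0, 0], 0.3], [[0, 0, 0], [0, 0, 0], 0.3], [[0, 0, 0], [0, 0, 0], 0.3], [[0, 0, 0], [0, 0, 0], 0.3], [[0, 0, 0], [0, 0, 0], 0.3], [[0, 0, 0], [0, 0, 0], 0.3], [[0, 0, 0], [0, 0, 0], 0.3], [[0, 0, 0], [0, 0, 0], 0.3]])

```text
clock: 3.48
eef_pos: [0.6035, -0.0242, 0.0612]
tool_rot: [1.0, -0.001, 0.004, 0.0]
ft_force: [0.6, 0.2, 5.6]
grip_width: 0.0494
grasp_force: 62.5
```

Request:
apply_moves(steps=[[[0, 0, -0.08], [0, 0, 0], 0.3], [[0, 0, -0.12], [0, 0, 0], 0.3], [[0, 0, -0.15], [0, 0, 0], 0.3], [[0, 0, -0.15], [0, 0, 0], 0.3], [[0, 0, 0], [0, 0, 0], 0.3], [[0, 0, 0], [0, 0, 0], 0.3], [[-0.1, 0, 0], [0, 0, 0], 0.3], [[-0.1, 0, 0], [0, 0, 0], 0.3]])

```text
clock: 4.15
eef_pos: [0.5598, -0.024, 0.1559]
tool_rot: [1.0, -0.001, -0.0, -0.0]
ft_force: [0.3, 0.8, -2.4]
grip_width: 0.0491
grasp_force: 62.9
```

Run:
```python
from h import *
print({k:bot.get_obs()[k] for k in('eef_pos','grip_width','grasp_force','ft_force')})
p,d,c=snap('wrist'); save('w2',p); o=bot.get_obs()['eef_pos'];print(o)
vv,uu=np.mgrid[0:384,0:512]; W=world(c,d,uu,vv,'wrist'); Z=W[...,2]
hsv=cv2.cvtColor(p,cv2.COLOR_RGB2HSV).astype(int)
k=(hsv[...,0]>5)&(hsv[...,0]<20)&(hsv[...,1]>150)&(hsv[...,2]>150)&(np.hypot(W[...,0]-.597,W[...,1]+.023)<.05)
if k.sum(): q=W[k];print('dot',k.sum(),q.min(0),q.max(0),q.mean(0))
```

```text
{'eef_pos': array([ 0.55980111, -0.02397152,  0.15591785]), 'grip_width': 0.04908131417749236, 'grasp_force': 62.93798066675663, 'ft_force': array([ 0.31074357,  0.84223462, -2.36834039])}
[ 0.55417688 -0.02392391  0.15508847]
dot 1223 [ 0.5758737  -0.04253713  0.01219634] [ 0.63176766 -0.00524999  0.28133915] [ 0.59317821 -0.02397771  0.0150907 ]
```

View pics/w2.png

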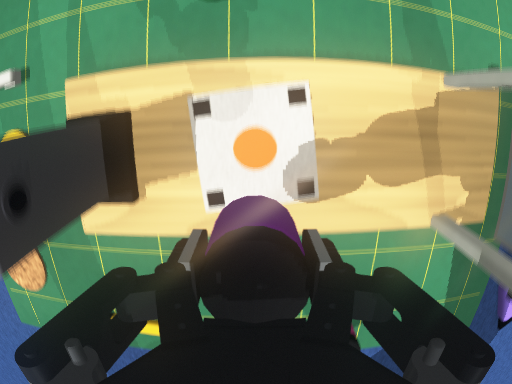

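Held. The dot is at about (0.595,−0.024), 205 mm from the hinge. Carry the pot back in x, then left to the coaster.

Request:
apply_moves(steps=[[[-0.13, 0, 0], [0, 0, 0], 0.3], [[-0.13, 0, 0], [0, 0, 0], 0.3], [[-0.13, -0.05, 0], [0, 0, 0], 0.3], [[-0.1, -0.12, 0], [0, 0, 0], 0.3], [[0, -0.17, 0], [0, 0, 0], 0.3], [[0, -0.17, 0], [0, 0, 0], 0.3], [[0, -0.17, 0], [0, 0, 0], 0.3], [[0, -0.17, 0], [0, 0, 0], 0.3]])

```text
clock: 4.87
eef_pos: [0.4622, 0.0668, 0.1602]
tool_rot: [0.998, 0.052, -0.002, -0.033]
ft_force: [-0.2, -0.0, -1.8]
grip_width: 0.0492
grasp_force: 62.9
```

Request:
apply_moves(steps=[[[0, -0.17, 0], [0, 0, 0], 0.3], [[0, -0.17, 0], [0, 0, 0], 0.3], [[0, -0.17, 0], [0, 0, 0], 0.3], [[0, -0.17, 0], [0, 0, 0], 0.3], [[0, -0.1, 0], [0, 0, 0], 0.3], [[0, -0.0, 0], [0, 0, 0], 0.3], [[0, 0, 0], [0, 0, 0], 0.3], [[0, 0, 0], [0, 0, 0], 0.3]])

```text
clock: 5.53
eef_pos: [0.4527, 0.1353, 0.174]
tool_rot: [0.992, 0.106, -0.008, -0.065]
ft_force: [-0.5, -0.3, -2.2]
grip_width: 0.0493
grasp_force: 62.9
```

Run:
```python
from h import *
o=bot.get_obs();p,d,c=snap('wrist'); save('w3',p); print(o['eef_pos'],o['tool_rot'])
vv,uu=np.mgrid[0:384,0:512]; W=world(c,d,uu,vv,'wrist'); T=W-o['eef_pos']
hsv=cv2.cvtColor(p,cv2.COLOR_RGB2HSV).astype(int)
k=(hsv[...,0]>130)&(hsv[...,0]<160)&(hsv[...,1]>80)&(abs(T).max(-1)<.06)&(d>0)
q=T[k];print(k.sum(),q.min(0),q.max(0))
for z in np.arange(-.05,.03,.01):
    m=q[abs(q[:,2]-z)<.005]
    if len(m)>15:print(z.round(3),m.min(0).round(4),m.max(0).round(4))
```

```text
[0.45272988 0.13533666 0.17400848] [ 0.99225176  0.10585721 -0.007704   -0.06458598]
2327 [-0.00402376 -0.02304817 -0.04479963] [0.01978214 0.02909273 0.00528561]
-0.04 [-0.004  -0.0181 -0.0448] [ 0.0186  0.0291 -0.035 ]
-0.03 [-0.0039 -0.019  -0.035 ] [ 0.019   0.0283 -0.025 ]
-0.02 [-0.0037 -0.0213 -0.025 ] [ 0.0195  0.0271 -0.015 ]
-0.01 [-0.0033 -0.023  -0.015 ] [ 0.0198  0.0258 -0.005 ]
0.0 [-0.0034 -0.0228 -0.005 ] [0.0197 0.0247 0.0049]
```

Run:
```python
from h import *
from scipy.spatial.transform import Rotation as R
o=bot.get_obs();print(o['joint_pos'].round(3),o['joint_vel'].round(3),o['tau'].round(1)); print(R.from_quat(o['tool_rot']).as_matrix().round(3))
```

```text
[ 0.211  0.235 -0.209  1.128  0.13   3.141] [-0.006 -0.    -0.001  0.001  0.002  0.001] [  0.2 -36.2  24.3   0.    0.5   0. ]
[[ 0.978  0.209 -0.029]
 [ 0.211 -0.969  0.127]
 [-0.002 -0.13  -0.992]]
```

The last joint hit its limit (yaw must exceed q1), which is what stalled and tilted the tool. I'll compute the turn to an upright pose at yaw 0.8.

```bash
cat >> h.py <<'E'
from scipy.spatial.transform import Rotation as R
def plan(pos,Rt,n):
    o=bot.get_obs(); r=R.from_quat(o['tool_rot']); rv=(r.inv()*Rt).as_rotvec()
    print('rows',n,'turn/row',(rv/np.pi/n).round(4),'deg',np.degrees(np.linalg.norm(rv)).round(2))
    print('shift total in TARGET frame',(Rt.inv().apply(np.array(pos)-o['eef_pos'])/.2).round(4))
    print('shift total in CURRENT frame',(r.inv().apply(np.array(pos)-o['eef_pos'])/.2).round(4), o['eef_pos'].round(4))
down=lambda yaw: R.from_euler('z',yaw)*R.from_euler('x',np.pi)
E
python3 - <<'E'
from h import *
o=bot.get_obs()['eef_pos']
plan(o,down(.8),6)
E
```

```text
rows 6 turn/row [-0.0067 -0.0019 -0.0311] deg 34.47
shift total in TARGET frame [0. 0. 0.]
shift total in CURRENT frame [0. 0. 0.] [0.4527 0.1352 0.174 ]
```

Request:
apply_moves(steps=[[[0, 0, 0], [-0.0067, -0.0019, -0.0311], 0.3], [[0, 0, 0], [-0.0067, -0.0019, -0.0311], 0.3], [[0, 0, 0], [-0.0067, -0.0019, -0.0311], 0.3], [[0, 0, 0], [-0.0067, -0.0019, -0.0311], 0.3], [[0, 0, 0], [-0.0067, -0.0019, -0.0311], 0.3], [[0, 0, 0], [-0.0067, -0.0019, -0.0311], 0.3], [[0, 0, 0], [0, 0, 0], 0.3], [[0, 0, 0], [0, 0, 0], 0.3]])

```text
clock: 6.25
eef_pos: [0.4527, 0.1353, 0.174]
tool_rot: [0.922, 0.388, 0.0, -0.001]
ft_force: [-0.0, -0.6, -1.8]
grip_width: 0.049
grasp_force: 62.9
```

Run:
```python
from h import *
off=-.0065*np.array([np.cos(.8),np.sin(.8)])
plan([.446-off[0],.304-off[1],.12],down(.8),1); print(bot.get_obs()['joint_pos'].round(3))
```

```text
rows 1 turn/row [-0.0004 -0.0004 -0.001 ] deg 0.2
shift total in TARGET frame [ 0.6143 -0.6114  0.27  ]
shift total in CURRENT frame [ 0.612  -0.6129  0.2715] [0.4527 0.1353 0.174 ]
[ 2.900e-01  2.340e-01 -2.040e-01  1.133e+00  2.000e-03  2.634e+00]
```

Request:
apply_moves(steps=[[[0.122, -0.122, 0], [0, 0, 0], 0.3], [[0.122, -0.122, 0], [0, 0, 0], 0.3], [[0.122, -0.122, 0], [0, 0, 0], 0.3], [[0.122, -0.122, 0], [0, 0, 0], 0.3], [[0.122, -0.122, 0], [0, 0, 0], 0.3], [[0, 0, 0.1], [0, 0, 0], 0.3], [[0, 0, 0.1], [0, 0, 0], 0.3], [[0, 0, 0], [0, 0, 0], 0.3]])

```text
clock: 6.92
eef_pos: [0.448, 0.3069, 0.1302]
tool_rot: [0.921, 0.389, -0.003, 0.0]
ft_force: [-0.9, -1.3, -2.3]
grip_width: 0.0492
grasp_force: 63.0
```

Run:
```python
from h import *
o=bot.get_obs();p,d,c=snap('wrist'); print(o['eef_pos'],o['tool_rot'],o['joint_pos'].round(3))
vv,uu=np.mgrid[0:384,0:512]; W=world(c,d,uu,vv,'wrist'); T=R.from_quat(o['tool_rot']).inv().apply((W-o['eef_pos']).reshape(-1,3)).reshape(W.shape)
hsv=cv2.cvtColor(p,cv2.COLOR_RGB2HSV).astype(int)
k=(hsv[...,0]>130)&(hsv[...,0]<160)&(hsv[...,1]>80)&(abs(T).max(-1)<.06)&(d>0)
q=T[k]
for z in np.arange(-.01,.06,.01):
    m=q[abs(q[:,2]-z)<.005]
    if len(m)>15:
        s=np.linalg.lstsq(np.c_[2*m[:,:2],np.ones(len(m))],(m[:,:2]**2).sum(1),rcond=None)[0]
        print(z.round(3),len(m),m.min(0).round(4),m.max(0).round(4),'circ',s[:2].round(4),np.sqrt(s[2]+s[0]**2+s[1]**2).round(4))
print(q.max(0))
k=(hsv[...,0]>4)&(hsv[...,0]<22)&(hsv[...,1]>60)&(abs(W[...,2])<.012)&(np.hypot(W[...,0]-.446,W[...,1]-.304)<.055);q=W[k]
print(k.sum(),cv2.minEnclosingCircle(q[:,:2].astype(np.float32)),np.median(q[:,2]))
```

```text
[0.44798443 0.30693199 0.13021636] [ 9.21347381e-01  3.88725310e-01 -3.41007838e-03  8.84593506e-05] [ 6.000e-01  4.080e-01 -7.700e-02  1.092e+00  1.000e-03  2.943e+00]
0.0 595 [ 0.0013 -0.024  -0.0035] [0.0193 0.025  0.005 ] circ [-0.0068  0.0005] 0.0254
0.01 603 [ 0.0016 -0.0233  0.005 ] [0.0195 0.0253 0.015 ] circ [-0.0066  0.0005] 0.0256
0.02 498 [ 0.003  -0.0233  0.015 ] [0.0195 0.0242 0.0249] circ [-0.0065  0.0005] 0.0255
0.03 372 [ 0.0023 -0.0233  0.025 ] [0.0192 0.0243 0.035 ] circ [-0.0068  0.0005] 0.0257
0.04 244 [ 0.0032 -0.0234  0.035 ] [0.0192 0.0239 0.0443] circ [-0.0068  0.0005] 0.0257
[0.01949368 0.02526883 0.04427159]
5574 ((0.44759565591812134, 0.3038614094257355), 0.04656079038977623) 0.004798314707652577
```

The pot is upright in the jaws and within 5 mm of the coaster centre. Lower it.

Request:
apply_moves(steps=[[[0.02, 0, 0], [0, 0, 0], 0.3], [[0, 0, 0.12], [0, 0, 0], 0.3], [[0, 0, 0.12], [0, 0, 0], 0.3], [[0, 0, 0.08], [0, 0, 0], 0.3], [[0, 0, 0.04], [0, 0, 0], 0.3], [[0, 0, 0], [0, 0, 0], 0.3], [[0, 0, 0], [0, 0, 0], 0.3], [[0, 0, 0], [0, 0, 0], 0.3]])

```text
clock: 7.63
eef_pos: [0.4546, 0.3118, 0.0642]
tool_rot: [0.921, 0.389, 0.002, -0.001]
ft_force: [-0.7, 0.5, -2.2]
grip_width: 0.0492
grasp_force: 63.0
```

Request:
apply_moves(steps=[[[-0.018, 0, 0.02], [0, 0, 0], 0.3], [[0, 0, 0.02], [0, 0, 0], 0.3], [[0, 0, 0.015], [0, 0, 0], 0.3], [[0, 0, 0], [0, 0, 0], 0.3], [[0, 0, 0], [0, 0, 0], 0.3], [[0, 0, 0], [0, 0, 0], 0.3], [[0, 0, 0], [0, 0, 0], 0.3], [[0, 0, 0], [0, 0, 0], 0.3]])

```text
clock: 8.3
eef_pos: [0.4506, 0.3085, 0.0522]
tool_rot: [0.921, 0.389, 0.001, -0.0]
ft_force: [-2.2, -1.8, 5.6]
grip_width: 0.0493
grasp_force: 63.7
```

Touching down (force up by about 8 N). Release.

Request:
apply_moves(steps=[[[0, 0, 0], [0, 0, 0], 0.7], [[0, 0, 0], [0, 0, 0], 0.85], [[0, 0, 0], [0, 0, 0], 1], [[0, 0, 0], [0, 0, 0], 1], [[0, 0, 0], [0, 0, 0], 1], [[0, 0, 0], [0, 0, 0], 1], [[0, 0, 0], [0, 0, 0], 1], [[0, 0, 0], [0, 0, 0], 1]])

```text
clock: 8.97
eef_pos: [0.4507, 0.3086, 0.0513]
tool_rot: [0.921, 0.389, 0.001, -0.001]
ft_force: [0.1, -0.4, -0.5]
grip_width: 0.0851
grasp_force: 0.0
```

Request:
apply_moves(steps=[[[0, 0, -0.03], [0, 0, 0], 1], [[0, 0, -0.06], [0, 0, 0], 1], [[0, 0, -0.12], [0, 0, 0], 1], [[0, 0, -0.2], [0, 0, 0], 1], [[0, 0, -0.2], [0, 0, 0], 1], [[0, 0, -0.2], [0, 0, 0], 1], [[0, 0, -0.2], [0, 0, 0], 1], [[0, 0, 0], [0, 0, 0], 1]])

```text
clock: 9.63
eef_pos: [0.4539, 0.3106, 0.2633]
tool_rot: [0.921, 0.389, 0.009, -0.002]
ft_force: [0.4, 0.8, 1.6]
grip_width: 0.0857
grasp_force: 0.0
```

Run:
```python
from h import *
o=bot.get_obs();p,d,c=snap('wrist'); save('w4',p); print(o['eef_pos'])
vv,uu=np.mgrid[0:384,0:512]; W=world(c,d,uu,vv,'wrist'); Z=W[...,2]
k=(Z>.06)&(Z<.078)&(np.hypot(W[...,0]-.446,W[...,1]-.304)<.05)&(d>0);q=W[k];print(k.sum(),cv2.minEnclosingCircle(q[:,:2].astype(np.float32)),np.median(q,0),q.max(0))
p,d,c=snap('top');save('t2',p)
W=world(c,d,uu,vv,'top');hsv=cv2.cvtColor(p,cv2.COLOR_RGB2HSV).astype(int)
k=((hsv[...,0]<8)|(hsv[...,0]>172))&(hsv[...,1]>150)&(np.hypot(uu-361,vv-179)<12);q=W[k];print('knob',k.sum(),uu[k].mean(),vv[k].mean(),np.median(q,0),q.max(0))
k=(hsv[...,0]>5)&(hsv[...,0]<20)&(hsv[...,1]>150)&(hsv[...,2]>150)&(np.hypot(W[...,0]-.597,W[...,1]+.023)<.04);q=W[k];print('dot',k.sum(),q.mean(0))
```

```text
[0.45386504 0.31055475 0.26332824]
1601 ((0.44629400968551636, 0.30374854803085327), 0.025586027652025223) [0.44709305 0.30431815 0.06873683] [0.47181218 0.32916128 0.07119883]
knob 74 360.02702702702703 178.3783783783784 [ 0.59428557 -0.23006146  0.27383286] [ 0.60620356 -0.22022344  0.2784945 ]
dot 82 [ 0.59492419 -0.02420965  0.0145335 ]
```

The pot stands on the coaster about 1 mm off centre, released. Now rise and turn so the jaws close along the hinge line.

Request:
apply_moves(steps=[[[0, 0, -0.15], [0, 0, -0.035], 1], [[0, 0, -0.15], [0, 0, -0.035], 1], [[0, 0, -0.1], [0, 0, -0.035], 1], [[0, 0, 0], [0, 0, -0.035], 1], [[0, 0, 0], [0, 0, -0.035], 1], [[0, 0, 0], [0, 0, -0.035], 1], [[0, 0, 0], [0, 0, -0.035], 1], [[0, 0, 0], [0, 0, 0], 1]])

```text
clock: 10.4
eef_pos: [0.4499, 0.3078, 0.3315]
tool_rot: [0.707, 0.707, -0.001, -0.001]
ft_force: [-0.3, -0.1, -0.8]
grip_width: 0.0855
grasp_force: 0.0
```

Run:
```python
from h import *
plan([.57,-.17,.335],down(np.pi/2),1)
```

```text
rows 1 turn/row [-0.0008  0.0002  0.0001] deg 0.15
shift total in TARGET frame [-2.3889  0.6005 -0.0176]
shift total in CURRENT frame [-2.3892  0.5994 -0.0176] [0.4499 0.3078 0.3315]
```

Request:
apply_moves(steps=[[[-0.16, 0.04, 0], [0, 0, 0], 1], [[-0.16, 0.04, 0], [0, 0, 0], 1], [[-0.16, 0.04, 0], [0, 0, 0], 1], [[-0.16, 0.04, 0], [0, 0, 0], 1], [[-0.16, 0.04, 0], [0, 0, 0], 1], [[-0.16, 0.04, 0], [0, 0, 0], 1], [[-0.16, 0.04, 0], [0, 0, 0], 1], [[-0.16, 0.04, 0], [0, 0, 0], 1]])

```text
clock: 11.07
eef_pos: [0.5137, 0.0505, 0.3318]
tool_rot: [0.709, 0.706, -0.0, -0.001]
ft_force: [0.1, 0.2, -0.2]
grip_width: 0.0853
grasp_force: 0.0
```

Request:
apply_moves(steps=[[[-0.16, 0.04, 0], [0, 0, 0], 1], [[-0.16, 0.04, 0], [0, 0, 0], 1], [[-0.16, 0.04, 0], [0, 0, 0], 1], [[-0.16, 0.04, 0], [0, 0, 0], 1], [[-0.16, 0.04, 0], [0, 0, 0], 1], [[-0.16, 0.04, 0], [0, 0, 0], 1], [[-0.16, 0.04, 0], [0, 0, 0], 1], [[0, 0, 0], [0, 0, 0], 1]])

```text
clock: 11.73
eef_pos: [0.5699, -0.1774, 0.3299]
tool_rot: [0.711, 0.703, -0.001, -0.001]
ft_force: [-0.6, 1.1, 0.3]
grip_width: 0.0857
grasp_force: 0.0
```

Run:
```python
from h import *
o=bot.get_obs();p,d,c=snap('wrist'); save('w5',p); print(o['joint_pos'].round(3))
vv,uu=np.mgrid[0:384,0:512]; W=world(c,d,uu,vv,'wrist');hsv=cv2.cvtColor(p,cv2.COLOR_RGB2HSV).astype(int)
k=((hsv[...,0]<8)|(hsv[...,0]>172))&(hsv[...,1]>150)&(np.linalg.norm(W-[.596,-.233,.264],axis=-1)<.03)&(d>0);q=W[k]
print('knob',k.sum(),np.median(q,0),q.min(0),q.max(0))
if k.sum()>20:
    s=np.linalg.lstsq(np.c_[2*q,np.ones(len(q))],(q**2).sum(1),rcond=None)[0];print('sphere',s[:3],np.sqrt(s[3]+(s[:3]**2).sum()))
plan([.596,-.233,.31],down(np.pi/2),1)
```

```text
[-3.010e-01  4.340e-01  4.900e-01  1.629e+00 -1.000e-03  1.280e+00]
knob 950 [ 0.59494664 -0.2259314   0.27292924] [ 0.5830813  -0.2403039   0.26001907] [ 0.60886528 -0.21831576  0.27858742]
sphere [ 0.59625944 -0.23208085  0.26412137] 0.013523096806708356
rows 1 turn/row [-0.001  -0.0007 -0.0028] deg 0.54
shift total in TARGET frame [-0.2907  0.1321  0.1008]
shift total in CURRENT frame [-0.2897  0.1349  0.0998] [ 0.5696 -0.1749  0.3302]
```

View pics/w5.png

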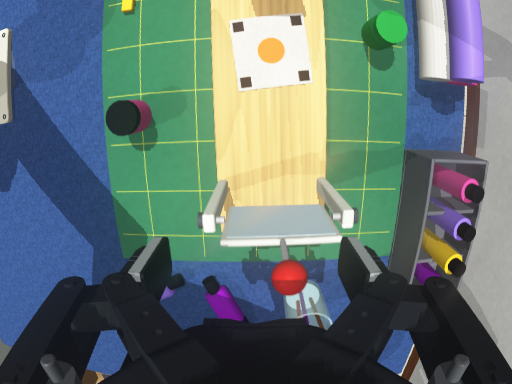

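The wrist view shows the red knob at (290,278), above and behind the mirror; sphere fit (0.596,−0.232,0.264). Go over it and down.

Request:
apply_moves(steps=[[[-0.14, 0.067, 0], [0, 0, -0.003], 1], [[-0.145, 0.067, 0], [0, 0, 0], 1], [[0, 0, 0], [0, 0, 0], 1], [[0, 0, 0.1], [0, 0, 0], 1], [[0, 0, 0.1], [0, 0, 0], 1], [[0, 0, 0.1], [0, 0, 0], 1], [[0, 0, 0], [0, 0, 0], 1], [[0, 0, 0], [0, 0, 0], 1]])

```text
clock: 12.45
eef_pos: [0.5959, -0.2273, 0.2711]
tool_rot: [0.704, 0.71, -0.0, -0.002]
ft_force: [0.1, -0.3, 0.4]
grip_width: 0.0852
grasp_force: 0.0
```

Request:
apply_moves(steps=[[[-0.022, 0, 0.035], [0, 0, 0], 1], [[0, 0, 0], [0, 0, 0], 1], [[0, 0, 0], [0, 0, 0], 0.2], [[0, 0, 0], [0, 0, 0], 0], [[0, 0, 0], [0, 0, 0], 0], [[0, 0, 0], [0, 0, 0], 0], [[0, 0, 0], [0, 0, 0], 0], [[0, 0, 0], [0, 0, 0], 0]])

```text
clock: 13.12
eef_pos: [0.5957, -0.2333, 0.2665]
tool_rot: [0.704, 0.71, -0.0, -0.001]
ft_force: [-5.1, -0.1, 4.9]
grip_width: 0.0253
grasp_force: 58.5
```

Request:
apply_moves(steps=[[[0, 0, 0], [0, 0, 0], 0], [[0, 0, 0], [0, 0, 0], 0], [[0, 0, 0], [0, 0, 0], 0], [[0, 0, 0], [0, 0, 0], 0], [[0, 0, 0], [0, 0, 0], 0], [[0, 0, 0], [0, 0, 0], 0], [[0, 0, 0], [0, 0, 0], 0], [[0, 0, 0], [0, 0, 0], 0]])

```text
clock: 13.78
eef_pos: [0.5958, -0.2333, 0.2665]
tool_rot: [0.704, 0.71, -0.0, -0.001]
ft_force: [-6.1, 0.2, 5.4]
grip_width: 0.0251
grasp_force: 58.6
```

Knob gripped. Swing it along its arc: tilt 0.296 rad, +33 mm in y and −4 mm in z.

Request:
apply_moves(steps=[[[0.02, 0, 0], [0, 0, 0], 0], [[0.028, 0, 0.001], [0, 0, 0], 0], [[0.028, 0, 0.002], [0, 0, 0], 0], [[0.028, 0, 0.004], [0, 0, 0], 0], [[0.028, 0, 0.005], [0, 0, 0], 0], [[0.022, 0, 0.005], [0, 0, 0], 0], [[0.01, 0, 0.002], [0, 0, 0], 0], [[0, 0, 0], [0, 0, 0], 0]])

```text
clock: 14.45
eef_pos: [0.5952, -0.2001, 0.263]
tool_rot: [0.703, 0.711, -0.0, -0.001]
ft_force: [-6.7, -0.4, 6.2]
grip_width: 0.0247
grasp_force: 60.5
```

Run:
```python
from h import *
o=bot.get_obs();print(o['eef_pos'],o['ft_force'],o['grasp_force'])
p,d,c=snap('wrist'); save('w6',p)
vv,uu=np.mgrid[0:384,0:512]; W=world(c,d,uu,vv,'wrist');hsv=cv2.cvtColor(p,cv2.COLOR_RGB2HSV).astype(int)
k=((hsv[...,0]<8)|(hsv[...,0]>172))&(hsv[...,1]>150)&(np.linalg.norm(W-o['eef_pos'],axis=-1)<.03)&(d>0);q=W[k]
print('knob',k.sum())
s=np.linalg.lstsq(np.c_[2*q,np.ones(len(q))],(q**2).sum(1),rcond=None)[0];print('sphere',s[:3],np.sqrt(s[3]+(s[:3]**2).sum()))
for P in (s[:3],o['eef_pos']+[0,0.0012,-.0024]):
  dy,dz=P[1]+.228,P[2]-.152
  th=np.arctan2(dy,dz)+np.arctan2(.004,.112)
  a=2*th; X,Zz=-.024+.228,.0145-.152
  print('tilt',th,'r',np.hypot(dy,dz),'dot z in sight',X*np.sin(a)+Zz*np.cos(a))
p,d,c=snap('top'); W=world(c,d,uu,vv,'top')
save('end',np.hstack([cv2.resize(p[100:290,150:400],(400,304)),cv2.resize(snap('wrist')[0],(400,304))]))
```

```text
[ 0.59523589 -0.20007042  0.2630499 ] [-6.74415124 -0.35191902  6.22185603] 60.48515439033508
knob 2327
sphere [ 0.5959857  -0.20849223  0.26262827] 0.013490010183876125
tilt 0.21024100547200006 r 0.11233507063009182 dot z in sight -0.04224978276621319
tilt 0.2976438211136022 r 0.11248703364337821 dot z in sight 0.0005441308175340998
```

View pics/end.png

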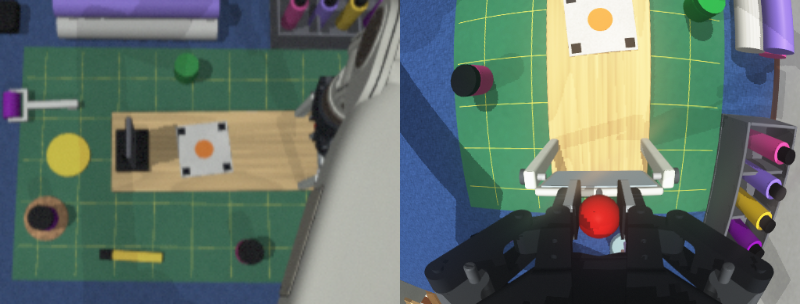

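Right view: the knob at (600,215) is between the pads, but its sphere fit lies 8 mm behind the TCP. I'll check that with a second measurement using the mirror's own surface.

Run:
```python
from h import *
o=bot.get_obs();print(o['clock'],o['eef_pos'],o['joint_vel'].round(3))
vv,uu=np.mgrid[0:384,0:512]
p,d,c=snap('wrist'); W=world(c,d,uu,vv,'wrist');hsv=cv2.cvtColor(p,cv2.COLOR_RGB2HSV).astype(int)
k=((hsv[...,0]<8)|(hsv[...,0]>172))&(hsv[...,1]>150)&(np.linalg.norm(W-o['eef_pos'],axis=-1)<.03)&(d>0);q=W[k]
s=np.linalg.lstsq(np.c_[2*q,np.ones(len(q))],(q**2).sum(1),rcond=None)[0];print('sphere',s[:3])
print('red extent',q.min(0),q.max(0))
# mirror region: surface points near the hinge box
k=(abs(W[...,0]-.596)<.055)&(abs(W[...,1]+.215)<.05)&(W[...,2]>.11)&(W[...,2]<.215)&(d>0)&(hsv[...,1]<60);q=W[k]
print(len(q))
for x in np.arange(-.05,.051,.02):
  m=q[abs(q[:,0]-.596-x)<.01]; 
  print(round(x,2),len(m),[(round(z,3),np.median(m[abs(m[:,2]-z)<.005,1]).round(4),m[abs(m[:,2]-z)<.005,1].max().round(4)) for z in np.arange(.12,.215,.01) if (abs(m[:,2]-z)<.005).sum()>3])
```

```text
14.6 [ 0.59523387 -0.20042107  0.26308386] [-0.001  0.001  0.002  0.001  0.    -0.003]
sphere [ 0.59599583 -0.20878714  0.26277054]
red extent [ 0.58387657 -0.21847137  0.25549497] [ 0.60849779 -0.1943019   0.27775957]
3413
-0.05 565 [(np.float64(0.12), np.float64(-0.2363), np.float64(-0.2352)), (np.float64(0.13), np.float64(-0.2343), np.float64(-0.233)), (np.float64(0.14), np.float64(-0.2321), np.float64(-0.2309)), (np.float64(0.15), np.float64(-0.2299), np.float64(-0.2284)), (np.float64(0.16), np.float64(-0.2273), np.float64(-0.2261)), (np.float64(0.17), np.float64(-0.2253), np.float64(-0.2243)), (np.float64(0.18), np.float64(-0.2234), np.float64(-0.2222)), (np.float64(0.19), np.float64(-0.2212), np.float64(-0.2201)), (np.float64(0.2), np.float64(-0.2227), np.float64(-0.2199))]
-0.03 422 [(np.float64(0.12), np.float64(-0.2357), np.float64(-0.2347)), (np.float64(0.13), np.float64(-0.2336), np.float64(-0.2325)), (np.float64(0.14), np.float64(-0.2315), np.float64(-0.2304)), (np.float64(0.15), np.float64(-0.2294), np.float64(-0.2282)), (np.float64(0.16), np.float64(-0.2274), np.float64
[... 1939 characters left out ...]
-0.2207)), (np.float64(0.19), np.float64(-0.2195), np.float64(-0.2185)), (np.float64(0.2), np.float64(-0.2193), np.float64(-0.2182))]
0.05 572 [(np.float64(0.12), np.float64(-0.2347), np.float64(-0.2339)), (np.float64(0.13), np.float64(-0.2327), np.float64(-0.2314)), (np.float64(0.14), np.float64(-0.2308), np.float64(-0.2294)), (np.float64(0.15), np.float64(-0.2282), np.float64(-0.2268)), (np.float64(0.16), np.float64(-0.2259), np.float64(-0.2243)), (np.float64(0.17), np.float64(-0.2234), np.float64(-0.2226)), (np.float64(0.18), np.float64(-0.2216), np.float64(-0.2206)), (np.float64(0.19), np.float64(-0.2195), np.float64(-0.2186)), (np.float64(0.2), np.float64(-0.2209), np.float64(-0.2183))]
```

Both agree: tilt is only 0.208, because the ball slid sideways in the pads and is still creeping. I'll regrasp with the jaws closing along the direction of swing, so the spring load is taken square on. Release, rise and turn 90°.

Request:
apply_moves(steps=[[[-0.03, 0, 0], [0, 0, 0], 0], [[-0.04, 0, 0], [0, 0, 0], 0], [[-0.04, 0, 0], [0, 0, 0], 0], [[0, 0, 0], [0, 0, 0], 0.5], [[0, 0, 0], [0, 0, 0], 1], [[0, 0, 0], [0, 0, 0], 1], [[0, 0, 0], [0, 0, 0], 1], [[0, 0, 0], [0, 0, 0], 1]])

```text
clock: 15.32
eef_pos: [0.5972, -0.2228, 0.2619]
tool_rot: [0.704, 0.71, 0.001, 0.0]
ft_force: [0.6, -0.2, 0.4]
grip_width: 0.0665
grasp_force: 0.0
```

Request:
apply_moves(steps=[[[0, 0, -0.1], [0, 0, 0], 1], [[0, 0, -0.15], [0, 0, 0], 1], [[0, 0, -0.1], [0, 0, 0], 1], [[0, 0, 0], [0, 0, 0.038], 1], [[0, 0, 0], [0, 0, 0.038], 1], [[0, 0, 0], [0, 0, 0.038], 1], [[0, 0, 0], [0, 0, 0.038], 1], [[0, 0, 0], [0, 0, 0.038], 1]])

```text
clock: 15.98
eef_pos: [0.597, -0.2233, 0.332]
tool_rot: [0.883, 0.468, 0.001, -0.0]
ft_force: [0.2, -0.0, -0.9]
grip_width: 0.0853
grasp_force: 0.0
```

Request:
apply_moves(steps=[[[0, 0, 0], [0, 0, 0.038], 1], [[0, 0, 0], [0, 0, 0.038], 1], [[0, 0, 0], [0, 0, 0.038], 1], [[0, 0, 0], [0, 0, 0.038], 1], [[0, 0, 0], [0, 0, 0.038], 1], [[0, 0, 0], [0, 0, 0.038], 1], [[0, 0, 0], [0, 0, 0.038], 1], [[0, 0, 0], [0, 0, 0.038], 1]])

```text
clock: 16.65
eef_pos: [0.5969, -0.2233, 0.3319]
tool_rot: [1.0, 0.01, 0.001, -0.0]
ft_force: [0.1, -0.5, -0.1]
grip_width: 0.0857
grasp_force: 0.0
```

```bash
cat >> h.py <<'E'
def knob():
    vv,uu=np.mgrid[0:384,0:512]
    p,d,c=snap('wrist'); W=world(c,d,uu,vv,'wrist');hsv=cv2.cvtColor(p,cv2.COLOR_RGB2HSV).astype(int)
    k=((hsv[...,0]<8)|(hsv[...,0]>172))&(hsv[...,1]>150)&(np.linalg.norm(W-[.596,-.215,.264],axis=-1)<.045)&(d>0);q=W[k]
    if len(q)<40: print('few',len(q)); return W,hsv,d
    s=np.linalg.lstsq(np.c_[2*q,np.ones(len(q))],(q**2).sum(1),rcond=None)[0][:3]
    th=np.arctan2(s[1]+.228,s[2]-.152)+np.arctan2(.004,.112); a=2*th
    print('knob',len(q),s.round(4),'tilt',th.round(4),'sight z',(.204*np.sin(a)-.1375*np.cos(a)).round(4)); return W,hsv,d
E
python3 - <<'E'
from h import *
knob(); plan([.596,-.232,.31],down(0),1);print(bot.get_obs()['joint_pos'].round(3))
E
```

```text
knob 581 [ 0.5962 -0.2326  0.2647] tilt -0.0054 sight z -0.1397
rows 1 turn/row [-0.0003 -0.0004  0.0053] deg 0.95
shift total in TARGET frame [-0.0046  0.0437  0.1094]
shift total in CURRENT frame [-0.0054  0.0437  0.1093] [ 0.5969 -0.2233  0.3319]
[-3.590e-01  5.300e-01  6.460e-01  1.686e+00  1.000e-03  2.767e+00]
```

Request:
apply_moves(steps=[[[0, 0.045, 0], [0, 0, 0.005], 1], [[0, 0, 0], [0, 0, 0], 1], [[0, 0, 0.1], [0, 0, 0], 1], [[0, 0, 0.12], [0, 0, 0], 1], [[0, 0, 0.09], [0, 0, 0], 1], [[0, 0, 0.025], [0, 0, 0], 1], [[0, 0, 0], [0, 0, 0], 1], [[0, 0, 0], [0, 0, 0], 1]])

```text
clock: 17.37
eef_pos: [0.5973, -0.2317, 0.2655]
tool_rot: [1.0, 0.006, 0.001, -0.001]
ft_force: [0.4, -0.0, -0.3]
grip_width: 0.0852
grasp_force: 0.0
```

Request:
apply_moves(steps=[[[0, 0, 0], [0, 0, 0], 0.2], [[0, 0, 0], [0, 0, 0], 0], [[0, 0, 0], [0, 0, 0], 0], [[0, 0, 0], [0, 0, 0], 0], [[0, 0, 0], [0, 0, 0], 0], [[0, 0, 0], [0, 0, 0], 0], [[0, 0, 0], [0, 0, 0], 0], [[0, 0, 0], [0, 0, 0], 0]])

```text
clock: 18.03
eef_pos: [0.5974, -0.2316, 0.2658]
tool_rot: [1.0, 0.006, 0.001, -0.0]
ft_force: [-0.5, -0.2, 4.3]
grip_width: 0.0252
grasp_force: 58.7
```

Run:
```python
from h import *
knob(); o=bot.get_obs();print(o['eef_pos'],o['grasp_force'],o['grip_width'],o['ft_force'])
```

```text
knob 2360 [ 0.5967 -0.2315  0.2645] tilt 0.0049 sight z -0.1355
[ 0.59740176 -0.23157738  0.26576434] 58.78603756427765 0.025444697089006204 [ 0.37052855 -0.27686921  4.97110804]
```

Request:
apply_moves(steps=[[[0, -0.02, 0], [0, 0, 0], 0], [[0, -0.028, 0.001], [0, 0, 0], 0], [[0, -0.028, 0.002], [0, 0, 0], 0], [[0, -0.028, 0.004], [0, 0, 0], 0], [[0, -0.028, 0.005], [0, 0, 0], 0], [[0, -0.022, 0.005], [0, 0, 0], 0], [[0, -0.01, 0.002], [0, 0, 0], 0], [[0, 0, 0], [0, 0, 0], 0]])

```text
clock: 18.75
eef_pos: [0.5973, -0.2021, 0.2638]
tool_rot: [1.0, 0.005, 0.002, 0.004]
ft_force: [-1.3, -7.7, 9.3]
grip_width: 0.0246
grasp_force: 61.7
```

```bash
cat > m.py <<'E'
from h import *
W,hsv,d=knob(); o=bot.get_obs();print(o['clock'],o['eef_pos'],o['grasp_force'],o['grip_width'],o['ft_force'])
k=(abs(W[...,0]-.596)<.055)&(abs(W[...,1]+.215)<.05)&(W[...,2]>.115)&(W[...,2]<.19)&(d>0)&(hsv[...,1]<60);q=W[k]
print(len(q))
if len(q)>50:
    for _ in range(3):
        f=np.polyfit(q[:,2],q[:,1],1); r=q[:,1]-np.polyval(f,q[:,2]); q=q[abs(r)<.003]
    a=2*np.arctan(f[0]);print('mirror tilt',a/2,'hinge y',np.polyval(f,.152),len(q),'sight z',.204*np.sin(a)-.1375*np.cos(a))
E
python3 m.py
```

```text
knob 2300 [ 0.5962 -0.2019  0.2613] tilt 0.2698 sight z -0.0131
18.8 [ 0.5972372  -0.20215002  0.26382573] 61.75684154033661 0.024698089767441568 [-2.30037139 -7.62742374  8.93868066]
1061
mirror tilt 0.2733028929496781 hinge y -0.23737182400839218 1061 sight z -0.01142810965853458
```

Request:
apply_moves(steps=[[[0, -0.008, 0.002], [0, 0, 0], 0], [[0, -0.008, 0.002], [0, 0, 0], 0], [[0, 0, 0], [0, 0, 0], 0], [[0, 0, 0], [0, 0, 0], 0], [[0, 0, 0], [0, 0, 0], 0], [[0, 0, 0], [0, 0, 0], 0], [[0, 0, 0], [0, 0, 0], 0], [[0, 0, 0], [0, 0, 0], 0]])

```text
clock: 19.47
eef_pos: [0.5976, -0.1982, 0.2635]
tool_rot: [1.0, 0.004, 0.003, 0.003]
ft_force: [-0.5, -5.2, 11.8]
grip_width: 0.0249
grasp_force: 61.0
```

```bash
python3 m.py
```

```text
knob 2274 [ 0.5961 -0.198   0.2604] tilt 0.3056 sight z 0.0044
19.5167 [ 0.59757142 -0.19814702  0.26342531] 60.964815616607666 0.024570344855583764 [-0.75013259 -3.98590157 10.40651548]
1403
mirror tilt 0.30676690533398854 hinge y -0.23735242177449323 1403 sight z 0.005032569414519253
```

On target to about 5 mm. Hold a moment to check it stays, and check the pot.

Request:
apply_moves(steps=[[[0, 0, 0], [0, 0, 0], 0], [[0, 0, 0], [0, 0, 0], 0], [[0, 0, 0], [0, 0, 0], 0], [[0, 0, 0], [0, 0, 0], 0], [[0, 0, 0], [0, 0, 0], 0], [[0, 0, 0], [0, 0, 0], 0], [[0, 0, 0], [0, 0, 0], 0], [[0, 0, 0], [0, 0, 0], 0]])

```text
clock: 20.18
eef_pos: [0.5976, -0.1982, 0.2634]
tool_rot: [1.0, 0.004, 0.003, 0.003]
ft_force: [-1.4, -5.1, 11.6]
grip_width: 0.0248
grasp_force: 61.0
```

Request:
apply_moves(steps=[[[0, 0, 0], [0, 0, 0], 0], [[0, 0, 0], [0, 0, 0], 0], [[0, 0, 0], [0, 0, 0], 0], [[0, 0, 0], [0, 0, 0], 0], [[0, 0, 0], [0, 0, 0], 0], [[0, 0, 0], [0, 0, 0], 0], [[0, 0, 0], [0, 0, 0], 0], [[0, 0, 0], [0, 0, 0], 0]])

```text
clock: 20.85
eef_pos: [0.5976, -0.1981, 0.2635]
tool_rot: [1.0, 0.004, 0.003, 0.003]
ft_force: [-1.2, -5.4, 11.0]
grip_width: 0.025
grasp_force: 61.0
```

```bash
python3 m.py
python3 - <<'E'
from h import *
p,d,c=snap('top');vv,uu=np.mgrid[0:384,0:512];W=world(c,d,uu,vv,'top')
k=(W[...,2]>.06)&(W[...,2]<.08)&(np.hypot(W[...,0]-.446,W[...,1]-.304)<.05);print(np.median(W[k],0))
E
```

```text
knob 2269 [ 0.5962 -0.198   0.2604] tilt 0.3055 sight z 0.0044
20.9 [ 0.59758212 -0.19815662  0.26345974] 60.96473515033722 0.02485648999809264 [-0.54025878 -5.39804826 10.97126298]
1405
mirror tilt 0.30670067818654617 hinge y -0.23735295509199433 1405 sight z 0.004999990750100158
[0.44692445 0.3018218  0.06864058]
```

Steady. Hand it in.

```bash
python3 -c "
from workcell import bot
print(bot.job_done())"
```

```text
the job is handed in; nothing more can be done
None
```

I handed the job in with the purple pot standing released on the cork coaster and the gripper still holding the knob at about 0.306 rad tilt; by my measurements the line of sight passes about 5 mm from the dot's centre, and no verdict came back.

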